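# Push up the sash of the grinder hood to the index mark

## Robot

A 6-joint arm with a two-finger parallel gripper is mounted at the origin on the work surface. World frame = base frame: x ahead of the robot, y to its left, z up, the work surface at z = 0. Lengths are in mm, angles in rad, forces in N, time in s.
With the tool pointing down it reaches from about 275 to 750 mm from the base axis. Payload 10.2 kg.
Tool frame: the origin (TCP) lies at the very end of the fingers, on their centre line; the grasp point (between the pads) lies ctrl.grip_depth behind it (ctrl.grip_depth is the distance from the TCP to the grasp point, in mm); z points along the fingers, y is the direction in which the jaws open and shut (so a half turn about z gives the same grasp; the last joint's range is limited). The gripper opens to 85 mm and grips with 20 to 120 N. Pads are 22 mm wide; open, the fingers measure 114 mm over their backs; the gripper's body (76 mm by 85 mm) begins 54 mm behind the grasp point. The pads swing forward as they close: fully open they stand 13 mm farther back than shut.
Start: joints at [1.12, 0.313, 1.498, -0, 1.331, -0.223], TCP at [118.576, 511.44, 231.294] pointing down, gripper open.
Joint ranges: [-2.94, 2.94], [-0.97, 2.17], [0.19, 2.56], [-1.23, 4.37], [0.02, 3.11], [-2.88, 2.88]. Speed limits (rad/s): [2.39, 2.39, 3.01, 3.14, 3.14, 3.14].

## Interface

Orientations are given as a unit quaternion [w, x, y, z].
In Python, from rig import telemetry, eyes, ctrl, nets gives the robot as it stands. The module is installed in compiled form; this text tells all that it offers.
- The arm moves only by the tool drive_tool, never from a script. Its argument "series" is text: rows parted by semicolons, each of 7 numbers parted by spaces: the shift along the tool's x, y, z normalised to -1 to 1, where 1 is 0.12 m, then the turn, a rotation vector about the tool's x, y, z normalised to -1 to 1, where 1 is 0.5 rad, then the opening, from 0 (shut) to 1 (fully open). In form: tx ty tz wx wy wz hand; .... A call has 1 to 20 rows; each row is the pose to reach, as a shift and turn from the pose measured when the call began, along the tool's axes at that moment; what a row does not reach only later rows make up. A row lasts 1/10 s, in which the tool goes at most 50 mm and 8.59 degrees, less where a joint would pass 70% of its speed; a pose out of reach is approached as far as the arm can. A call with a number of a shift or a turn outside -1 to 1 is refused whole. A call with a gripper value outside its range is refused whole. The fingers move at their own pace and stop on an object; "newtons" is the grip in N (left out, the last holds). Time passes only in rows, so rows that repeat a pose let the fingers close. It gives the time, the measured TCP pose, the force and the opening at its end, in the units of the state.
- telemetry.sense(): the state, without advancing time (a new reading comes with each control period).
- eyes.capture(name): name is "scene" or "side" or "wrist"; returns a dict with "frame" (384x512x3 uint8, red, green, blue), "fx", "fy", "cx", "cy" (pixels), "D" ([k1, k2, p1, p2, k3] as OpenCV has them; the pictures are not rectified), "view" (4x4, takes a point from world to camera coordinates). Camera axes: x right, y up, looking along -z (the intrinsics and any distortion apply to the point x, -y, -z); pixel columns grow to the right and rows downward; lengths in mm; the calibration is good to about 2 mm. A picture is of the moment at which its call begins. There is no depth.
- ctrl.finish_job(): hands the job in, once; it reports no verdict.
Trained networks look in a picture, given as the dict that the camera call returned (one of the last four; its "shot" number tells which), for a name from the list of things; names that differ only in an ending like _2 or _b are one class to them, and where a whole thing is asked for, a point or a joint stands for the part that bears it (a point fixed in the world has none). Each returns a list of dicts, best first, with "confidence" (0 to 1); they miss things now and then, are a little off and sometimes report something else, mostly with a low value. They report only what shows in the picture. A call takes as long as a camera call.
- nets.spot_in(name, picture): "rect" ([left, top, right, bottom] in pixels, round what is visible of it).
The state is a dict: "time_s": time; "joints": joint angles; "dq": joint speeds; "tau": joint torques, N m; "eef_pos": TCP position; "ee_rot": TCP orientation; "force": force on the tool from outside, world axes, zero at the start; "wrist_torque": the same for the moment, N m; "grip_width": opening from 0.0 (shut) to 1.0 (fully open).
Only numpy, scipy, OpenCV 4.12 (cv2) and the standard library are available. Lean on these libraries where they do the work, as an engineer would, in place of code of your own. Each camera call takes 0.05 s, during which the arm holds its last target. There are 200 camera calls.

## Task

Raise the sloping counterweighted window of the bench grinder's dust hood: with closed fingers beneath the lip along its bottom edge, push it smoothly up its rails until the lip is level with the tip of the steel pointer on the rail, then take the hand away and leave it standing there. Push only from beneath: do not pinch the lip or press on the rubber strip on top of it, do not shift the pointer, and leave the mug, the can and the tray where they are.

Things in the scene. Friction and masses are not known exactly. Their poses are not given: they have to be found in the camera images.
- sash (a joint): The sliding window (sash), a wooden frame 180 mm long and 398 mm wide with a clear pane. Value: how far it has been pushed up its 45 degree rails from fully down (m, 0 to 0.20); they rise away from the robot. Weights hidden in the rails balance it: it stays where it is left, and takes about 2 to 6 N along the slope to move.
- mark (a joint): The steel pointer clamped on the right-hand rail (as seen from the robot). Its value is its height up the same slope, in m, on the same scale as sash: the lip is level with the pointer when the two values are equal. It must not be shifted.
- lip_mid (a point): Middle of the underside of the lip, the face to push on; moves with the sash. Axes: x up the slope (the way the sash slides), y along the lip to the left as seen from the robot, z straight out of the slope, towards the robot and up. Along z the lip reaches from 21 mm behind this point (the sash's frame) to 20 mm in front of it (its free edge).
- lip_end (a point): The lip is an aluminium strip 350 mm long and 10 mm thick along the sash's bottom edge, standing out 41 mm square to the slope, with a black rubber strip (350 by 37 by 4 mm, not to be pressed) on its upper face. This is the point at the right-hand end of the lip, halfway through its thickness (5 mm up the slope from its underside), nearest the pointer; same axes as lip_mid.
- mark_tip (a point): Tip of the pointer, a dark steel bar 8 mm wide that points from the right-hand rail to the end of the lip, with 7 mm of air between them when they are level; x up the slope, y to the left, z out of the slope. The pointer's clamp block is 32 mm long by 36 mm wide with a small screw on it.
- hood: Plywood and clear plastic dust hood over a bench grinder, fixed to the bench, 390 mm deep, 500 wide, 357 high. Origin on the bench under its middle, x away from the robot, y to the left. Its front slope starts at x = -200 mm, 80 mm up, on the front board's top edge (with the sash down: 30 mm down the slope from lip_mid and 44 mm behind it). Below the lip the way is free.
- mug_mid (a point): White mug, 80 mm wide and 90 mm high; its centre. Stands loose on the bench, leave it alone.
- can_mid (a point): Closed steel can, 66 mm wide and 180 mm high; its centre. Stands loose on the bench, leave it alone.
- tray_mid (a point): Black open parts tray, 70 by 100 mm and 40 mm high; its centre. Stands loose on the bench, leave it alone.

How it is judged (in metres and radians):
On the way:
1. the fingers push on the lip (contact force between the fingers and lip above 0.5 N), for 0.2 s.
At the end, for the whole second after the job is handed in: The lip is within 10 mm of the pointer's tip, measured along the slope, the sash is at rest and released, the pointer has not shifted (5 mm) and mug, can and tray are within 30 mm of where they stood (x of lip_end in the frame of mark_tip between -0.01 and 0.01 m and velocity of joint sash between -0.005 and 0.005 m/s and distance of each of mug_mid, can_mid, tray_mid from where it was at the start of the episode below 0.03 m and distance of mark_tip from where it was at the start of the episode below 0.005 m); the robot touches nothing.
It fails at once if the strip on top of the lip is pressed with more than 2 N (the lip is pinched or pushed from above) (contact force between the fingers and lip_pad above 2 N).
It fails at once if the sash is flung (faster than 0.5 m/s) (velocity of joint sash above 0.5 m/s).
It fails at once if the pointer is shifted by more than 5 mm (distance of mark_tip from where it was at the start of the episode above 0.005 m).
It fails at once if the mug, the can or the tray is moved more than 30 mm, lifted or tipped ((distance of mug_mid from where it was at the start of the episode above 0.03 m or angle between mug_mid's own z axis and vertical above 0.5 rad) or (distance of can_mid from where it was at the start of the episode above 0.03 m or angle between can_mid's own z axis and vertical above 0.5 rad) or (distance of tray_mid from where it was at the start of the episode above 0.03 m or angle between tray_mid's own z axis and vertical above 0.5 rad)).
It also fails if it takes over 35 s, if anything falls off the work surface, if the arm or the gripper's body presses on something with over 40 N, if the wrist force passes 120 N, or if a joint passes its speed limit or range.

## Working session

There is one attempt and no reset: what is moved stays moved. The work goes in short steps, Python scripts to look and compute and a tool call to move; the robot and the scene stay as the last step left them, time stands still between calls to the robot, and variables do not carry over. Pictures are saved under pics/ and viewed, about 8 in all and at most 12, crops included, and the job is handed in when it is done.

Besides the shell and the picture viewer there is one more tool, called as name(argument=value, ...) on one line, values as JSON. drive_tool: Moves the arm, as the interface text tells. Scaled input: -1 to 1 covers 0.12 m each way for a shift and 0.5 rad each way for a turn. Its arguments: {"type":"object","properties":{"series":{"type":"string"},"newtons":{"type":"number"}},"required":["series"]}

```bash
mkdir -p pics
cat > h.py <<'E'
import numpy as np, cv2
from rig import telemetry, eyes, ctrl, nets
def project(P,c):
    P=np.atleast_2d(P); V=np.array(c["view"]); p=P@V[:3,:3].T+V[:3,3]
    p=p*[1,-1,-1]
    K=np.array([[c["fx"],0,c["cx"]],[0,c["fy"],c["cy"]],[0,0,1.]])
    return cv2.projectPoints(p,np.zeros(3),np.zeros(3),K,np.array(c["D"],float))[0][:,0]
def ray(uv,c):
    K=np.array([[c["fx"],0,c["cx"]],[0,c["fy"],c["cy"]],[0,0,1.]])
    q=cv2.undistortPoints(np.array([[uv]],float),K,np.array(c["D"],float))[0,0]
    V=np.array(c["view"]);R=V[:3,:3]
    d=R.T@np.array([q[0],-q[1],-1]); return -R.T@V[:3,3], d/np.linalg.norm(d)
E
python3 - <<'E'
from h import *
ims=[]
for n in ["scene","side"]:
    c=eyes.capture(n); ims.append(cv2.resize(c["frame"][:,:,::-1],(800,600),interpolation=cv2.INTER_CUBIC))
    cv2.imwrite(f"pics/{n}0.png",ims[-1])
    print(n,c["fx"],c["cx"],c["cy"],c["D"],ray((256,192),c))
    for k in ["sash","lip_mid","lip_end","mark","mark_tip","hood","mug_mid","can_mid","tray_mid"]:
        print(k,[(np.round(d["rect"]).tolist(),round(d["confidence"],2)) for d in nets.spot_in(k,c)[:2]])
s=telemetry.sense();print(s["eef_pos"],s["ee_rot"],s["time_s"],s["force"],ctrl.grip_depth)
E
```

```text
scene 440.3228070026053 251.11397412995547 193.49011548323554 [-0.04188974  0.          0.          0.          0.        ] (array([1426.54982158,   48.4009264 , 1124.66764832]), array([-0.66268599, -0.03332489, -0.74815556]))
sash [([168.0, 172.0, 316.0, 199.0], 0.62)]
lip_mid [([169.0, 175.0, 320.0, 194.0], 0.95)]
lip_end [([170.0, 170.0, 319.0, 194.0], 0.58)]
mark [([151.0, 175.0, 179.0, 186.0], 0.74)]
mark_tip [([152.0, 172.0, 177.0, 186.0], 0.61)]
hood [([127.0, 170.0, 356.0, 319.0], 0.62)]
mug_mid [([105.0, 176.0, 131.0, 219.0], 0.83)]
can_mid [([373.0, 162.0, 407.0, 218.0], 0.76)]
tray_mid []
side 458.9357846449156 253.79471980374663 193.82085091875848 [-0.03609205  0.          0.          0.          0.        ] (array([  17.90225306, -858.70326297, 1125.4071214 ]), array([ 0.35435693,  0.60043615, -0.71687349]))
sash [([224.0, 112.0, 347.0, 233.0], 0.56)]
lip_mid [([226.0, 115.0, 343.0, 233.0], 0.63)]
lip_end [([228.0, 114.0, 344.0, 236.0], 0.76)]
mark [([328.0, 195.0, 343.0, 214.0], 0.68)]
mark_tip [([318.0, 192.0, 344.0, 210.0], 0.77)]
hood [([209.0, 57.0, 428.0, 278.0], 0.85), ([224.0, 113.0, 345.0, 233.0], 0.24)]
mug_mid [([326.0, 288.0, 369.0, 327.0], 0.93)]
can_mid [([173.0, 103.0, 195.0, 151.0], 0.68)]
tray_mid [([153.0, 164.0, 189.0, 198.0], 0.9)]
[118.59087614 511.44599659 231.30361241] [-2.50927000e-06  1.13668693e-01  9.93518710e-01  1.12632843e-05] 1.0 [0.01775632 0.83370272 0.46426174] 18.700000000000003
```

View pics/scene0.png

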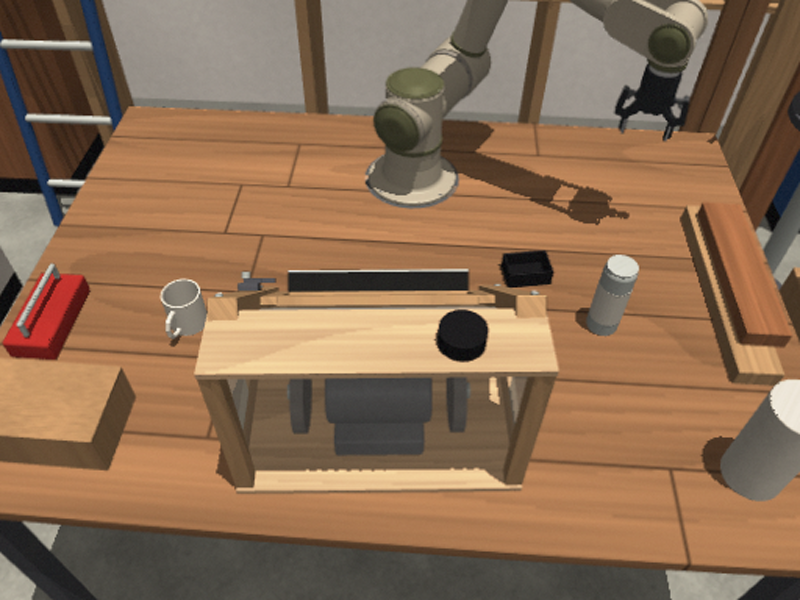

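View pics/side0.png

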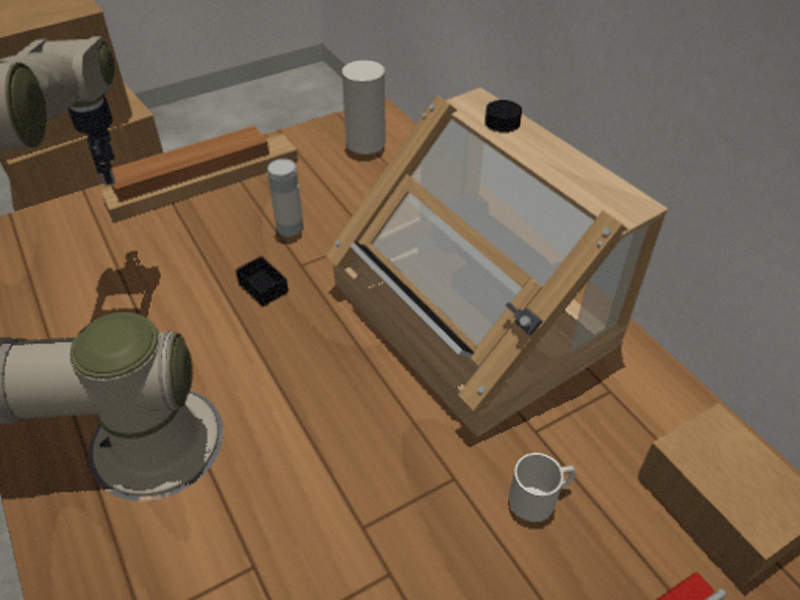

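The scene view shows the lip's free edge at about (289–468, 271) in the 800-wide picture and the pointer at about (240–277, 284). The side view shows the lip from (352,245) to (470,352) and the pointer from (508,305) to the clamp at (527,320). The mug, can and tray stand clear. I'll take enlarged crops to get exact pixels.

Run:
```python
from h import *
c=eyes.capture("side"); f=c["frame"][:,:,::-1]
cv2.imwrite("pics/side1.png",cv2.resize(f[125:275,205:405],(800,600),interpolation=cv2.INTER_CUBIC))
c=eyes.capture("scene"); f=c["frame"][:,:,::-1]
cv2.imwrite("pics/scene1.png",cv2.resize(f[165:325,120:365],(784,512),interpolation=cv2.INTER_CUBIC))
```

```text
(no output)
```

View pics/side1.png

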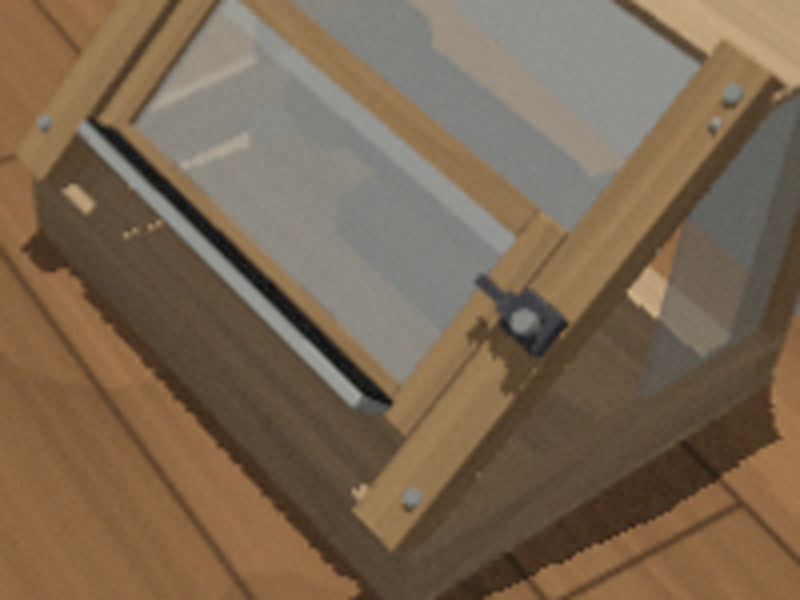

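View pics/scene1.png

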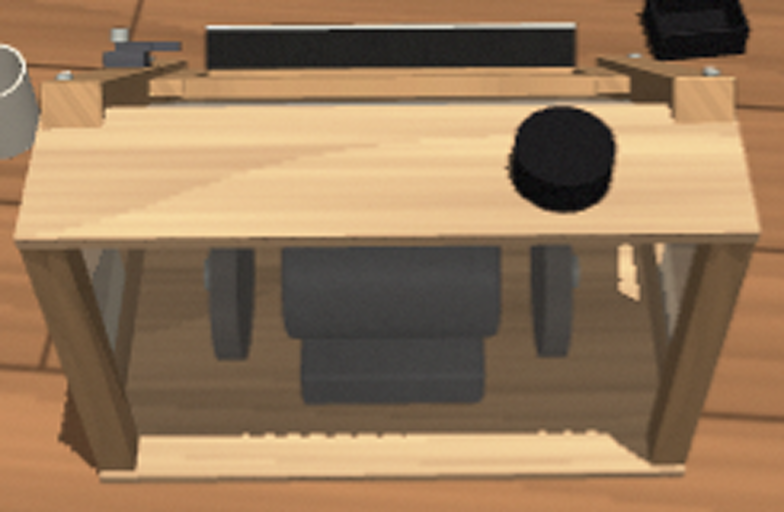

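```bash
cat > fit.py <<'E'
from h import *
from scipy.optimize import least_squares
r=2**-.5
def hood(u,y,n): return np.array([-200+r*(u-n),y,80+r*(u+n)])
def world(p,P):
    x,y,a=p; c,s=np.cos(a),np.sin(a)
    return np.array([x+c*P[0]-s*P[1],y+s*P[0]+c*P[1],P[2]])
E
python3 - <<'E'
from fit import *
S=eyes.capture("side");C=eyes.capture("scene")
sd=lambda x,y:(205+(x+.5)/4-.5,125+(y+.5)/4-.5)
sc=lambda x,y:(120+(x+.5)/3.2-.5,165+(y+.5)/3.2-.5)
def pts(q):
    x,y,a,s,m=q; W=lambda P:world((x,y,a),P)
    return [(C,W(hood(40+s,-175,64)),sc(206,26)),(C,W(hood(40+s,175,64)),sc(575,24)),
     (C,W(hood(35+m,-182,44)),sc(182,46)),
     (C,W([190,-250,357]),sc(15,237)),(C,W([190,250,357]),sc(758,234)),
     (S,W(hood(40+s,175,64)),sd(86,121)),(S,W(hood(30+s,-175,64)),sd(355,408)),(S,W(hood(40+s,-175,64)),sd(364,390)),
     (S,W(hood(35+m,-182,44)),sd(480,280))]
res=lambda q:np.concatenate([project(P,c)[0]-uv for c,P,uv in pts(q)])
f=least_squares(res,[700,0,0,0,80],loss="soft_l1",x_scale=[10,10,.1,10,10])
print(np.round(f.x,3),f.cost);print(np.round(res(f.x).reshape(-1,2),1))
x,y,a,s,m=f.x; np.save("q.npy",f.x)
for t in (s,m): print("lip_mid",world((x,y,a),hood(30+t,0,44)).round(1))
s=telemetry.sense()
for nm,hh in [("mug_mid",45),("can_mid",90),("tray_mid",20)]:
    for c in (S,C):
        d=nets.spot_in(nm,c)
        if d:
            l,t,R,b=d[0]["rect"]; o,v=ray(((l+R)/2,(t+b)/2),c); print(nm,(o+v*(hh-o[2])/v[2]).round())
E
```

```text
[ 6.96835e+02 -2.59720e+01  9.20000e-02  3.23210e+01  1.44296e+02] 9.257923391428086
[[-1.  -1.7]
 [-0.1 -2.3]
 [-1.2 -0.2]
 [-1.1  2.9]
 [ 1.4  1. ]
 [-1.4 -1.1]
 [-0.2 -1. ]
 [-0.3  0.6]
 [-0.3 -0.1]]
lip_mid [510.6 -43.2 155.2]
lip_mid [589.4 -35.9 234.4]
mug_mid [ 540. -449.   45.]
mug_mid [ 532. -434.   45.]
can_mid [479. 443.  90.]
can_mid [467. 429.  90.]
tray_mid [339. 268.  20.]
tray_mid [329. 274.  20.]
```

```bash
cat > plan.py <<'E'
from fit import *
from scipy.spatial.transform import Rotation as Ro, Slerp
x,y,a,s0,m0=np.load("q.npy")
n=np.array([-r*np.cos(a),-r*np.sin(a),r]); yl=np.array([-np.sin(a),np.cos(a),0])
RT=Ro.from_matrix(np.stack([np.cross(yl,-n),yl,-n],1))
def cur():
    s=telemetry.sense(); w,i,j,k=s["ee_rot"]; return np.array(s["eef_pos"]),Ro.from_quat([i,j,k,w]),s
def move(p,R,pt,Rt): return np.r_[R.inv().apply(pt-p)/120,(R.inv()*Rt).as_rotvec()/.5].round(2)
def slope(p): # world -> u(lip underside scale),y,n
    d=p-world((x,y,a),hood(0,0,0)); u=np.array([r*np.cos(a),r*np.sin(a),r]); return np.array([d@u,d@yl,d@n]).round(1)
E
python3 - <<'E'
from plan import *
p,R,s=cur(); pt=world((x,y,a),hood(25,30,140)); print(pt, (R.inv()*RT).as_rotvec())
sl=Slerp([0,1],Ro.concatenate([R,RT]))
N=6
for i in range(1,N+1):
    f=i/N; g=f; P=p+(pt-p)*f; 
    if i==1: p0,R0=p,R
    print(P.round(),move(p0,R0,P,sl(g))); p0,R0=P,sl(g)
E
```

```text
[413.95104317 -21.96288102 196.6726189 ] [-0.12561591 -0.77857787 -0.30315403]
[168. 423. 226.] [-0.57 -0.63  0.05 -0.04 -0.26 -0.1 ]
[217. 334. 220.] [-0.52 -0.66  0.11 -0.04 -0.26 -0.1 ]
[266. 245. 214.] [-0.47 -0.69  0.16 -0.04 -0.26 -0.1 ]
[315. 156. 208.] [-0.41 -0.71  0.2  -0.04 -0.26 -0.1 ]
[365.  67. 202.] [-0.35 -0.74  0.23 -0.04 -0.26 -0.1 ]
[414. -22. 197.] [-0.28 -0.76  0.26 -0.04 -0.26 -0.1 ]
```

drive_tool(series="-0.57 -0.63 0 -0.04 -0.26 -0.1 0;-0.57 -0.63 0 -0.04 -0.26 -0.1 0;-0.57 -0.63 0 -0.04 -0.26 -0.1 0", newtons=40)

```text
time_s: 1.8
eef_pos: [169.0, 419.2, 231.3]
ee_rot: [0.066, 0.09, 0.994, 0.002]
force: [0.5, 1.2, 1.0]
grip_width: 0.514
```

drive_tool(series="-0.5 -0.66 0.08 -0.04 -0.26 -0.1 0;-0.5 -0.66 0.08 -0.04 -0.26 -0.1 0;-0.5 -0.66 0.08 -0.04 -0.26 -0.1 0")

```text
time_s: 2.1
eef_pos: [215.7, 327.6, 228.3]
ee_rot: [0.131, 0.066, 0.989, 0.004]
force: [-0.3, 0.9, 0.8]
grip_width: 0.0
```

drive_tool(series="-0.47 -0.69 0.13 -0.04 -0.26 -0.1 0;-0.47 -0.69 0.13 -0.04 -0.26 -0.1 0;-0.47 -0.69 0.13 -0.04 -0.26 -0.1 0")

```text
time_s: 2.4
eef_pos: [264.5, 235.2, 226.0]
ee_rot: [0.196, 0.043, 0.98, 0.006]
force: [0.7, 0.7, -0.3]
grip_width: -0.0
```

drive_tool(series="-0.41 -0.71 0.17 -0.04 -0.26 -0.1 0;-0.41 -0.71 0.17 -0.04 -0.26 -0.1 0;-0.41 -0.71 0.17 -0.04 -0.26 -0.1 0")

```text
time_s: 2.7
eef_pos: [311.3, 145.3, 224.3]
ee_rot: [0.261, 0.017, 0.965, 0.008]
force: [0.4, 1.2, -0.4]
grip_width: 0.003
```

Run:
```python
from plan import *
p,R,s=cur(); print(p,s["time_s"],s["joints"],s["grip_width"],s["force"])
pt=world((x,y,a),hood(25,30,140))
H=Slerp([0,1],Ro.concatenate([R,RT]))(.5)
print(move(p,R,(p+pt)/2,H),move((p+pt)/2,H,pt,RT))
```

```text
[311.3192486  145.2737489  224.25494005] 2.7 [ 0.14175851 -0.38048995  2.27662768 -0.09758794  0.72353425 -1.33786164] 0.0027966879398715664 [ 0.37716085  1.22644803 -0.38610593]
[-0.34 -0.69  0.31 -0.05 -0.26 -0.11] [-0.26 -0.71  0.33 -0.05 -0.26 -0.11]
```

drive_tool(series="-0.34 -0.69 0.31 -0.05 -0.26 -0.11 0;-0.34 -0.69 0.31 -0.05 -0.26 -0.11 0;-0.34 -0.69 0.31 -0.05 -0.26 -0.11 0")

```text
time_s: 3.0
eef_pos: [349.5, 87.8, 212.9]
ee_rot: [0.313, -0.012, 0.95, 0.018]
force: [-0.2, 0.2, 0.1]
grip_width: -0.0
```

drive_tool(series="-0.26 -0.71 0.33 -0.05 -0.26 -0.11 0;-0.26 -0.71 0.33 -0.05 -0.26 -0.11 0;-0.26 -0.71 0.33 -0.05 -0.26 -0.11 0;-0.26 -0.71 0.33 -0.05 -0.26 -0.11 0")

```text
time_s: 3.4
eef_pos: [401.2, 9.9, 201.9]
ee_rot: [0.372, -0.04, 0.927, 0.022]
force: [0.8, 0.1, 0.3]
grip_width: -0.004
```

Run:
```python
from plan import *
p,R,s=cur(); print(p,slope(p),s["time_s"],s["joints"],s["force"])
print(move(p,R,world((x,y,a),hood(25,30,36)),RT))
A=eyes.capture("side")["frame"][100:270,170:400,::-1]; B=eyes.capture("wrist")["frame"][:,:,::-1]
im=np.hstack([cv2.resize(A,(400,300),interpolation=cv2.INTER_CUBIC),cv2.resize(B,(400,300))]); cv2.imwrite("pics/pre.png",im)
```

```text
[401.24088256   9.86141969 201.86110792] [ 21.8  62.9 150.5] 3.4 [-0.5766525  -0.3006503   2.40002162  0.8880164   0.59325249 -2.87848235] [0.77220723 0.12896697 0.28461057]
[-0.05 -0.28  0.95  0.01 -0.04 -0.02]
```

View pics/pre.png

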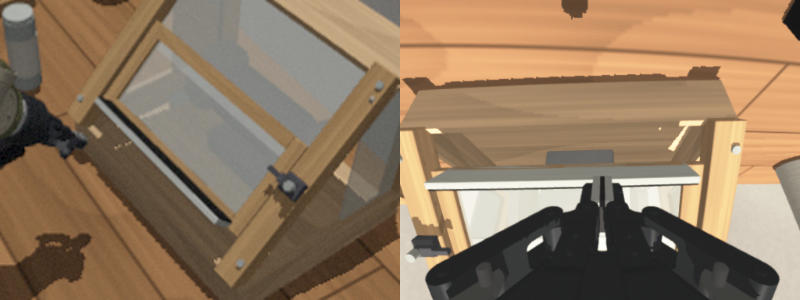

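The left half shows the hand at its stand-off, left of the lip, with the lip and pointer still in place. The right half, the wrist view, has the lip's free edge running from about (426,187) to (699,182). Joint 6 is at its limit, so I'll move left along the lip to unwind the wrist and check the lip model against the wrist view.

Run:
```python
from plan import *
p,R,s=cur(); c=eyes.capture("wrist")
for u in (30,40): print(u,project([world((x,y,a),hood(u+s0,k,64)) for k in(175,-175)],c).round(1).tolist())
print("mark",project(world((x,y,a),hood(35+m0,-182,44)),c).round(1))
print(move(p,R,world((x,y,a),hood(25,115,130)),RT))
for k in ["lip_mid","mark_tip"]: print(k,[(np.round(d["rect"]).tolist(),round(d["confidence"],2)) for d in nets.spot_in(k,c)[:2]])
```

```text
30 [[381.7, 234.2], [21.5, 239.5]]
40 [[380.5, 243.8], [24.1, 248.7]]
mark [[ 57.1 322.2]]
[-0.01  0.46  0.17  0.   -0.05 -0.04]
lip_mid [([25.0, 206.0, 389.0, 328.0], 0.68)]
mark_tip [([3.0, 303.0, 62.0, 336.0], 0.78)]
```

drive_tool(series="0 0.23 0.08 0 -0.03 -0.02 0;0 0.46 0.17 0 -0.05 -0.04 0;0 0.46 0.17 0 -0.05 -0.04 0;0 0.46 0.17 0 -0.05 -0.04 0")

```text
time_s: 4.05
eef_pos: [409.5, 68.4, 187.6]
ee_rot: [0.382, -0.052, 0.922, 0.019]
force: [-0.2, 0.1, -0.2]
grip_width: -0.0
```

Run:
```python
from plan import *
p,R,s=cur(); print(p,slope(p),s["time_s"],s["joints"],s["force"])
print(move(p,R,world((x,y,a),hood(25,115,36)),RT))
c=eyes.capture("wrist"); cv2.imwrite("pics/w2.png",cv2.resize(c["frame"][:,:,::-1],(800,600),interpolation=cv2.INTER_CUBIC))
for u in (30,40): print(u,(project([world((x,y,a),hood(u+s0,k,64)) for k in(175,-175)],c)*1.5625).round(1).tolist())
print("mark",1.5625*project(world((x,y,a),hood(35+m0,-182,44)),c).round(1))
```

```text
[409.51593686  68.37711103 187.57377392] [ 21.3 120.4 130.8] 4.05 [-0.30591799 -0.22471826  2.4099605   0.94519438  0.35655853 -2.7906149 ] [-0.22142585  0.14690687 -0.16293302]
[-0.03 -0.05  0.79  0.02 -0.    0.03]
30 [[498.7, 385.6], [-90.7, 372.6]]
40 [[497.2, 401.3], [-85.4, 387.5]]
mark [[-16.09375 504.84375]]
```

View pics/w2.png

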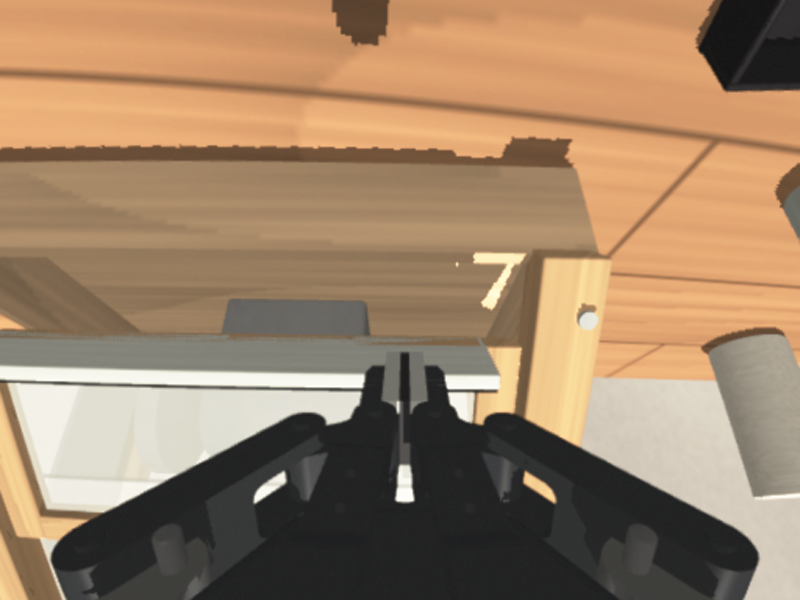

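The wrist view shows the lip's left end at about (498,384) on the 800-wide picture. The fingers are ahead of it, and the rail's left screw is at (588,318). Joint 6 is still near its limit, so I'll make a half turn about the tool axis, which gives the same finger shape with the joint at mid-range.

drive_tool(series="0 0 0 0 0 0.3 0;0 0 0 0 0 0.6 0;0 0 0 0 0 0.9 0;0 0 0 0 0 1 0;0 0 0 0 0 1 0")

```text
time_s: 4.6
eef_pos: [410.1, 66.3, 188.4]
ee_rot: [0.367, 0.18, 0.906, 0.112]
force: [0.0, 0.6, 0.4]
grip_width: -0.001
```

drive_tool(series="0 0 0 0 0 0.3 0;0 0 0 0 0 0.6 0;0 0 0 0 0 0.9 0;0 0 0 0 0 1 0;0 0 0 0 0 1 0")

```text
time_s: 5.1
eef_pos: [410.2, 65.8, 188.7]
ee_rot: [0.328, 0.398, 0.833, 0.199]
force: [-0.9, 0.7, 0.3]
grip_width: 0.0
```

drive_tool(series="0 0 0 0 0 0.3 0;0 0 0 0 0 0.6 0;0 0 0 0 0 0.9 0;0 0 0 0 0 1 0;0 0 0 0 0 1 0")

```text
time_s: 5.6
eef_pos: [410.4, 65.4, 188.9]
ee_rot: [0.269, 0.591, 0.709, 0.274]
force: [0.3, -0.4, -0.3]
grip_width: -0.001
```

drive_tool(series="0 0 0 0 0 0.3 0;0 0 0 0 0 0.6 0;0 0 0 0 0 0.9 0;0 0 0 0 0 1 0;0 0 0 0 0 1 0")

```text
time_s: 6.1
eef_pos: [410.4, 65.2, 189.1]
ee_rot: [0.194, 0.748, 0.542, 0.331]
force: [0.1, -0.2, -0.6]
grip_width: 0.002
```

drive_tool(series="0 0 0 0 0 0.3 0;0 0 0 0 0 0.6 0;0 0 0 0 0 0.9 0;0 0 0 0 0 1 0;0 0 0 0 0 1 0")

```text
time_s: 6.6
eef_pos: [410.4, 65.1, 189.1]
ee_rot: [0.106, 0.858, 0.341, 0.369]
force: [1.2, 0.9, 0.3]
grip_width: -0.001
```

drive_tool(series="0 0 0 0 0 0.3 0;0 0 0 0 0 0.6 0;0 0 0 0 0 0.9 0;0 0 0 0 0 1 0;0 0 0 0 0 1 0")

```text
time_s: 7.1
eef_pos: [410.5, 65.0, 189.1]
ee_rot: [0.012, 0.916, 0.12, 0.384]
force: [0.3, -0.5, -0.0]
grip_width: 0.002
```

```bash
cat >> plan.py <<'E'
RT=RT*Ro.from_euler('z',np.pi)
E
python3 - <<'E'
from plan import *
# refit with wrist-free data plus bias: report lip offset from side net-free; print pose
p,R,s=cur(); print(p,slope(p),s["time_s"],s["joints"],s["force"])
print(move(p,R,world((x,y,a),hood(20,100,36)),RT))
E
```

```text
[410.45893614  64.99728556 189.14796957] [ 22.9 116.9 131.5] 7.1 [-0.31478024 -0.22782132  2.40861247  0.94399601  0.35868346  0.19643569] [ 0.30905821 -0.46440987 -0.03756405]
[-0.05  0.14  0.8  -0.01 -0.01  0.33]
```

drive_tool(series="-0.05 0.1 0.2 0 0 0.2 0;-0.05 0.14 0.4 0 0 0.33 0;-0.05 0.14 0.6 0 0 0.33 0;-0.05 0.14 0.8 0 0 0.33 0;-0.05 0.14 0.8 0 0 0.33 0;-0.05 0.14 0.8 0 0 0.33 0")

```text
time_s: 7.7
eef_pos: [477.8, 54.0, 118.3]
ee_rot: [-0.019, 0.923, 0.046, 0.383]
force: [-0.2, -0.3, -0.8]
grip_width: 0.002
```

Run:
```python
from plan import *
p,R,s=cur(); print(p,slope(p),s["time_s"],s["joints"],s["force"])
print(move(p,R,world((x,y,a),hood(45,100,36)),RT))
A=eyes.capture("side")["frame"][125:275,205:405,::-1]; B=eyes.capture("wrist")["frame"][:,:,::-1]
im=np.hstack([cv2.resize(A,(400,300),interpolation=cv2.INTER_CUBIC),cv2.resize(B,(400,300))]); cv2.imwrite("pics/in.png",im)
```

```text
[477.75357537  54.02745121 118.30462217] [19.4 99.8 34.7] 7.7 [-0.27688933  0.14272912  2.33488968  1.88116989  0.27609891 -0.59367493] [-0.2324573  -0.33664878 -0.79904293]
[ 0.21 -0.   -0.01 -0.01 -0.    0.01]
```

View pics/in.png

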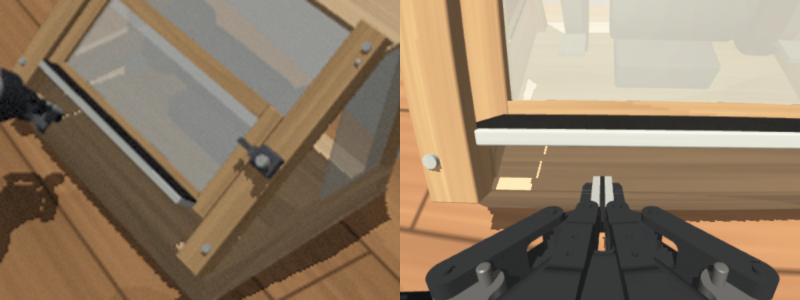

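The fingers are under the lip, with the tip at (603,180) in the wrist half and the lip's white edge above it at y≈137. Nothing is touching. Now a slow move up the slope to make contact.

drive_tool(series="0.05 0 0 0 0 0 0;0.1 0 0 0 0 0 0;0.15 0 0 0 0 0 0;0.2 0 0 0 0 0 0;0.24 0 0 0 0 0 0;0.28 0 0 0 0 0 0")

```text
time_s: 8.4
eef_pos: [500.6, 56.1, 143.5]
ee_rot: [-0.018, 0.922, 0.046, 0.383]
force: [-2.3, -1.7, -1.5]
grip_width: -0.001
```

Run:
```python
from plan import *
p,R,s=cur(); print(p,slope(p),s["time_s"],s["joints"],s["force"])
print(move(p,R,world((x,y,a),hood(100,100,36)),RT))
```

```text
[500.58452214  56.06938722 143.52646898] [53.5 99.7 36.3] 8.4 [-0.24868844  0.1220007   2.25297525  1.53437058  0.24246061 -0.2136012 ] [-2.26046284 -1.7319596  -1.49857637]
[ 0.39  0.    0.   -0.01 -0.01  0.01]
```

Contact is made at about 3 N down the slope. I'll push on smoothly.

drive_tool(series="0.06 0 0 0 0 0 0;0.12 0 0 0 0 0 0;0.18 0 0 0 0 0 0;0.24 0 0 0 0 0 0;0.3 0 0 0 0 0 0;0.36 0 0 0 0 0 0;0.42 0 0 0 0 0 0;0.48 0 0 0 0 0 0;0.54 0 0 0 0 0 0;0.6 0 0 0 0 0 0")

```text
time_s: 9.4
eef_pos: [550.5, 60.8, 194.8]
ee_rot: [-0.017, 0.922, 0.046, 0.383]
force: [-2.7, -2.7, -3.5]
grip_width: -0.003
```

Run:
```python
from plan import *
p,R,s=cur(); print(p,slope(p),s["time_s"],s["joints"],s["force"])
print(move(p,R,world((x,y,a),hood(150,100,36)),RT))
c=eyes.capture("side");A=c["frame"][125:275,205:405,::-1]
cv2.imwrite("pics/up.png",cv2.resize(A,(800,600),interpolation=cv2.INTER_CUBIC))
```

```text
[550.48009389  60.84649409 194.78635505] [125.2  99.9  37.2] 9.4 [-0.19991846  0.12093938  2.06767698  0.84616257  0.27906202  0.52756064] [-2.71571643 -2.66112583 -3.49248301]
[ 0.21  0.    0.01 -0.   -0.    0.02]
```

View pics/up.png

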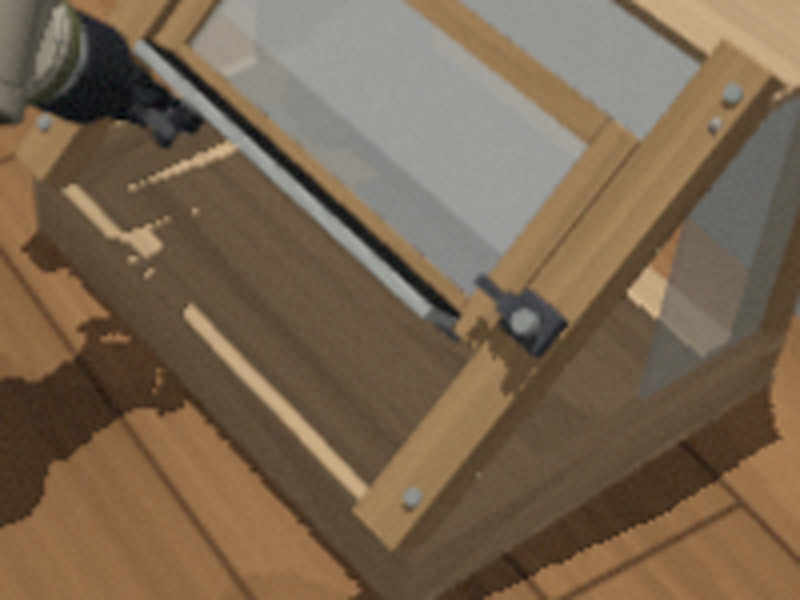

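The side view shows the lip's right end at about (446,325), with its lower free corner at (425,320). The pointer tip is still at (480,280), unmoved. I'll work out the remaining travel.

Run:
```python
from fit import *
S=eyes.capture("side");C=eyes.capture("scene")
sd=lambda x,y:(205+(x+.5)/4-.5,125+(y+.5)/4-.5)
sc=lambda x,y:(120+(x+.5)/3.2-.5,165+(y+.5)/3.2-.5)
def pts(q):
    x,y,a,s2,m=q; s=32.; W=lambda P:world((x,y,a),P)
    return [(C,W(hood(40+s,-175,64)),sc(206,26)),(C,W(hood(40+s,175,64)),sc(575,24)),
     (C,W(hood(35+m,-182,44)),sc(182,46)),
     (S,W(hood(40+s,175,64)),sd(86,121)),(S,W(hood(30+s,-175,64)),sd(355,408)),(S,W(hood(40+s,-175,64)),sd(364,390)),
     (S,W(hood(30+s2,-175,64)),sd(425,320)),(S,W(hood(40+s2,-175,64)),sd(436,304)),(S,W(hood(40+s2,175,64)),sd(147,40)),
     (S,W(hood(35+m,-182,44)),sd(480,280))]
res=lambda q:np.concatenate([project(P,c)[0]-uv for c,P,uv in pts(q)])
f=least_squares(res,[700,0,0,90,140],x_scale=[10,10,.1,10,10])
print(np.round(f.x,3),f.cost);print(np.round(res(f.x).reshape(-1,2),1).tolist())
x,y,a,s2,m=f.x
for nn in (34,44,54):
  g=least_squares(lambda t:project(world((x,y,a),hood(35+t[0],-182,nn)),S)[0]-sd(480,280),[m]); print("m if n=",nn,g.x,g.fun)
for k in ["mark_tip","lip_end"]: print(k,[(np.round((np.array(d["rect"])-[205,125,205,125])*4).tolist(),round(d["confidence"],2)) for d in nets.spot_in(k,S)[:2]])
print("lip_end now",[round(v,1) for v in (np.array(project(world((x,y,a),hood(35+s2,-175,44)),S)[0])-[205,125])*4])
W=eyes.capture("wrist"); cv2.imwrite("pics/w3.png",cv2.resize(W["frame"][:,:,::-1],(800,600),interpolation=cv2.INTER_CUBIC))
```

```text
[ 7.01646e+02 -2.80980e+01  8.00000e-02  1.07303e+02  1.42038e+02] 8.056499048583165
[[-1.2, -1.2], [0.1, -0.7], [-1.6, 0.4], [0.3, -1.8], [0.4, -1.3], [0.4, 0.4], [-0.3, -0.9], [-0.8, 0.2], [-1.3, -1.0], [0.2, 0.5]]
m if n= 34 [141.49005921] [1.7551062  1.37325811]
m if n= 44 [142.78099368] [0.34920887 0.27274341]
m if n= 54 [144.06354001] [-1.07760156 -0.8401106 ]
mark_tip [([462.0, 270.0, 563.0, 348.0], 0.63)]
lip_end [([144.0, -128.0, 643.0, 343.0], 0.75)]
lip_end now [np.float64(441.0), np.float64(314.5)]
```

View pics/w3.png

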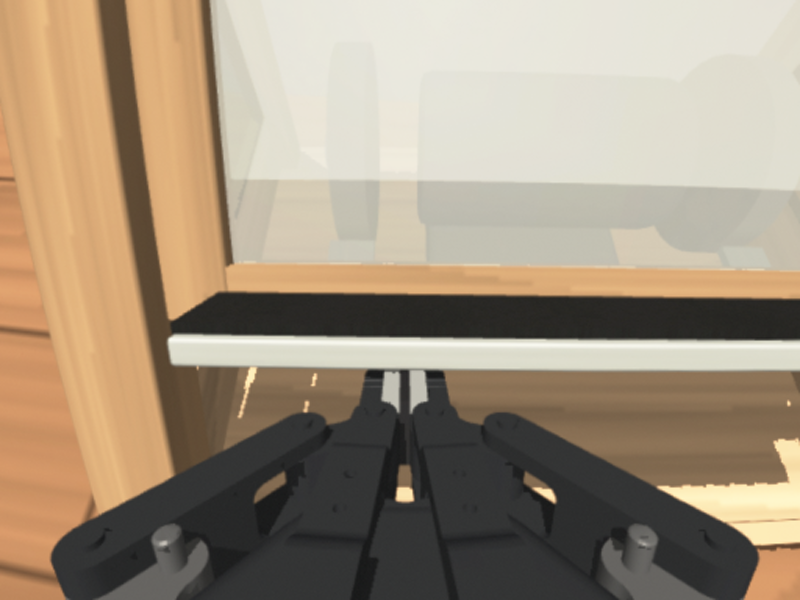

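The wrist view shows the fingertips beneath the lip's white edge (x 370–440, y 372). The black strip is untouched. The estimate is about 34–37 mm left, so I'll push 28 mm and measure again at higher zoom.

drive_tool(series="0.06 0 0 0 0 0 0;0.12 0 0 0 0 0 0;0.17 0 0 0 0 0 0;0.21 0 0 0 0 0 0;0.23 0 0 0 0 0 0;0.23 0 0 0 0 0 0")

```text
time_s: 10.3
eef_pos: [570.2, 63.2, 214.4]
ee_rot: [-0.018, 0.922, 0.046, 0.384]
force: [-1.0, -0.6, -0.4]
grip_width: 0.001
```

Run:
```python
from plan import *
p,R,s=cur(); print(p,slope(p),s["time_s"],s["joints"],s["force"])
c=eyes.capture("side");A=c["frame"][175:220,300:360,::-1]
d=eyes.capture("scene");B=d["frame"][155:200,145:205,::-1]
cv2.imwrite("pics/up2.png",np.hstack([cv2.resize(q,(400,300),interpolation=cv2.INTER_CUBIC) for q in (A,B)]))
```

```text
[570.22859854  63.16084148 214.35344383] [153.1 100.4  36.9] 10.3 [-0.18403778  0.13111756  1.99310182  0.68278955  0.31656714  0.70895544] [-1.0066855  -0.62274358 -0.37811152]
```

View pics/up2.png

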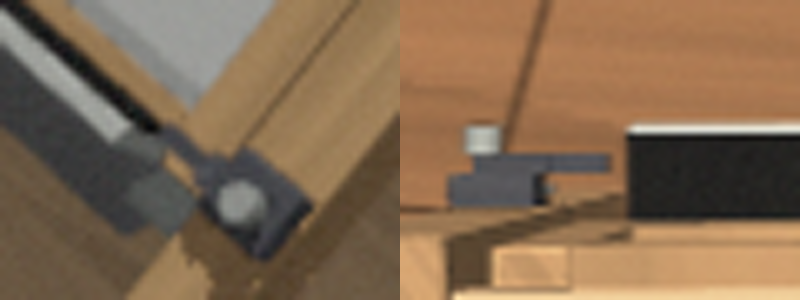

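The left part of the crop, from the side camera, shows the lip's end just short of the pointer tip at (165,130). The right part, from the scene camera, shows the tip at (610,163) beside the lip end at (628,170). It is roughly 6–10 mm short. I'll push 4 mm more, back off, and measure with the wrist camera looking square at the slope.

drive_tool(series="0.02 0 0 0 0 0 0;0.035 0 0 0 0 0 0;0.035 0 0 0 0 0 0;-0.05 0 0 0 0 0 0;-0.15 0 0 0 0 0 0;-0.25 0 0 0 0 0 0;-0.25 0 -0.3 0 0 0 0;-0.25 0.1 -0.6 0 0 0 0;-0.25 0.3 -0.9 0 0 0 0;-0.25 0.5 -0.9 0 0 0 0;-0.25 0.7 -0.9 0 0 0 0;-0.25 0.9 -0.9 0 0 0 0;-0.25 0.9 -0.9 0 0 0 0")

```text
time_s: 11.7
eef_pos: [484.1, -56.5, 270.3]
ee_rot: [-0.017, 0.922, 0.045, 0.385]
force: [0.6, 0.4, -0.0]
grip_width: 0.0
```

Run:
```python
from plan import *
p,R,s=cur(); print(p,slope(p),s["time_s"],s["joints"],s["force"])
print(move(p,R,p,RT))
c=eyes.capture("wrist"); cv2.imwrite("pics/w4.png",c["frame"][:,:,::-1]); import pickle; pickle.dump(c,open("w4.pkl","wb"))
for k in ["mark_tip","lip_end"]: print(k,[(np.round(d["rect"]).tolist(),round(d["confidence"],2)) for d in nets.spot_in(k,c)[:2]])
s2=m0-3
print(project([world((x,y,a),hood(30+s2,-175,64)),world((x,y,a),hood(40+s2,-175,64)),world((x,y,a),hood(35+m0,-182,44))],c).round(1).tolist())
```

```text
[484.08269121 -56.4792825  270.27171749] [124.2 -10.8 144.9] 11.7 [-0.61797224 -0.1464508   2.10265951  0.80002891  0.70107038  0.35531448] [ 0.59922286  0.40923025 -0.01459094]
[ 0.    0.    0.    0.   -0.01  0.01]
mark_tip [([442.0, 122.0, 512.0, 153.0], 0.69)]
lip_end [([32.0, 2.0, 462.0, 150.0], 0.68)]
[[451.4, 145.1], [453.6, 133.3], [445.6, 133.7]]
```

Run:
```python
import cv2
im=cv2.imread("pics/w4.png")[100:175,412:512]
cv2.imwrite("pics/w4c.png",cv2.resize(im,(800,600),interpolation=cv2.INTER_CUBIC))
```

```text
(no output)
```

View pics/w4c.png

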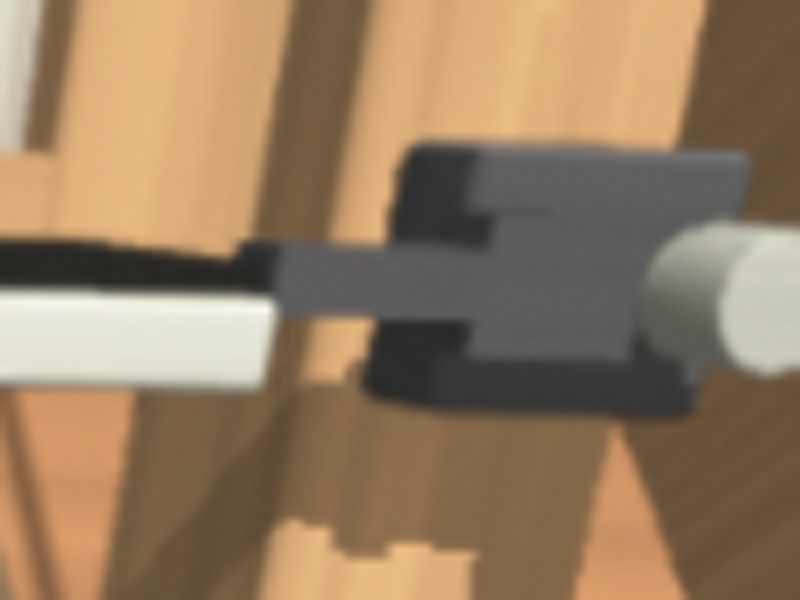

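The wrist view, looking nearly square at the slope (8× crop), shows the lip's end face at x≈270, rows 300–388. The pointer's tip is at x≈277, rows 242–318. I'll convert that to millimetres.

Run:
```python
from plan import *
import pickle; c=pickle.load(open("w4.pkl","rb"))
px=lambda X,Y:np.array([412+(X+.5)/8-.5,100+(Y+.5)/8-.5])
def solve(uv,n):
    f=lambda t:project(world((x,y,a),hood(t[0],t[1],n)),c)[0]-uv
    return least_squares(f,[170,-175]).x.round(2)
for Y in (300,344,388): print("lip",solve(px(272 if Y<344 else 267,Y),64))
for n in (44,47,50):
    for Y in (242,280,318): print("ptr n",n,solve(px(277,Y),n))
```

```text
lip [ 178.  -168.4]
lip [ 173.37 -168.74]
lip [ 168.71 -169.65]
ptr n 44 [ 182.83 -181.93]
ptr n 44 [ 178.55 -182.75]
ptr n 44 [ 174.23 -183.59]
ptr n 47 [ 183.01 -179.81]
ptr n 47 [ 178.78 -180.62]
ptr n 47 [ 174.51 -181.45]
ptr n 50 [ 183.19 -177.69]
ptr n 50 [ 179.01 -178.5 ]
ptr n 50 [ 174.8  -179.31]
```

The lip is about 5.5 mm below the pointer. That is inside tolerance, but I'll go back under it at mid-lip and push another 5 mm.

drive_tool(series="0 0 0.2 0 0 0 0;0 0 0.45 0 0 0 0;0 0 0.7 0 0 0 0;0 0 0.9 0 0 0 0;0 0 0.9 0 0 0 0;0.08 0 0.9 0 0 0 0;0.16 0 0.9 0 0 0 0;0.2 0 0.9 0 0 0 0;0.2 0 0.9 0 0 0 0")

```text
time_s: 12.75
eef_pos: [576.8, -44.1, 211.8]
ee_rot: [-0.018, 0.922, 0.047, 0.385]
force: [-0.8, 0.2, -0.0]
grip_width: -0.003
```

Run:
```python
from plan import *
p,R,s=cur(); print(p,slope(p),s["time_s"],s["joints"],s["force"])
print("to 162.3:",(162.3-slope(p)[0])/120, move(p,R,p,RT))
```

```text
[576.75313428 -44.05566899 211.77377126] [148.9  -7.   37.5] 12.75 [-0.44827934  0.15362417  1.97555662  0.93018443  0.47699108  0.29049614] [-0.79591203  0.15471625 -0.04217908]
to 162.3: 0.11166666666666672 [ 0.    0.    0.   -0.01 -0.01  0.02]
```

drive_tool(series="0.03 0 0 0 0 0 0;0.05 0 0 0 0 0 0;0.07 0 0 0 0 0 0;0.085 0 0 0 0 0 0;0.1 0 0 0 0 0 0;0.11 0 0 0 0 0 0;0.11 0 0 0 0 0 0;0.11 0 0 0 0 0 0")

```text
time_s: 13.55
eef_pos: [586.0, -43.1, 221.1]
ee_rot: [-0.018, 0.922, 0.047, 0.385]
force: [-0.6, -0.2, -2.0]
grip_width: -0.001
```

Run:
```python
from plan import *
p,R,s=cur(); print(p,slope(p),s["time_s"],s["force"])
```

```text
[586.00022388 -43.06733748 221.08871608] [162.   -6.8  37.5] 13.55 [-0.62459544 -0.21456166 -1.99923802]
```

drive_tool(series="-0.05 0 0 0 0 0 0;-0.15 0 0 0 0 0 0;-0.3 0 0 0 0 0 0;-0.3 0 -0.3 0 0 0 0;-0.3 0 -0.6 0 0 0 0;-0.3 0 -0.9 0 0 0 0;-0.3 0 -0.9 0 0 0 0;-0.3 0 -0.9 0 0 0 0")

```text
time_s: 14.35
eef_pos: [484.4, -53.3, 271.9]
ee_rot: [-0.017, 0.921, 0.046, 0.385]
force: [0.2, 0.3, -0.7]
grip_width: -0.003
```

Run:
```python
from plan import *
p,R,s=cur(); print(p,slope(p),s["time_s"],s["force"],s["joints"])
c=eyes.capture("wrist"); im=c["frame"][:,:,::-1]; import pickle; pickle.dump(c,open("w5.pkl","wb"))
u,v=project(world((x,y,a),hood(35+m0,-182,44)),c)[0]; print(u,v)
l=int(np.clip(u-50,0,412)); t=int(np.clip(v-37,0,309)); print(l,t)
W=cv2.resize(im[t:t+75,l:l+100],(600,450),interpolation=cv2.INTER_CUBIC)
cv2.imwrite("pics/w5.png",W)
S=eyes.capture("side")
for k in ["mug_mid","can_mid","tray_mid","mark_tip"]: print(k,[np.round(d["rect"]).tolist() for d in nets.spot_in(k,S)[:1]])
```

```text
[484.40152798 -53.26678638 271.86545724] [125.7  -7.6 145.6] 14.35 [ 0.19424556  0.28743301 -0.72017618] [-0.61058505 -0.14961977  2.1017589   0.79778538  0.70042458  0.36102064]
448.4187688908647 136.26454222644148
398 99
mug_mid [[327.0, 288.0, 368.0, 328.0]]
can_mid [[172.0, 99.0, 187.0, 125.0]]
tray_mid [[151.0, 165.0, 189.0, 193.0]]
mark_tip [[244.0, 82.0, 373.0, 196.0]]
```

View pics/w5.png

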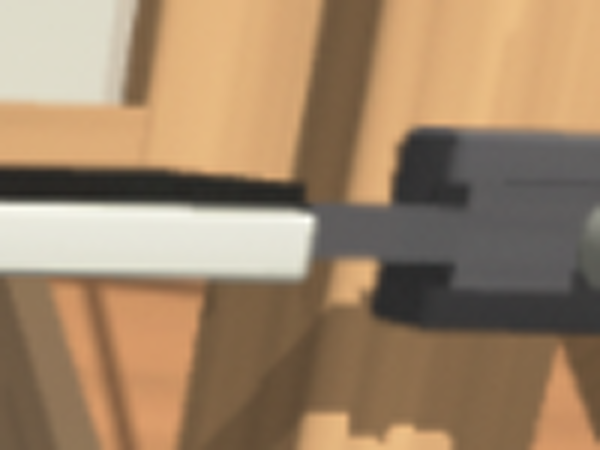

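The wrist view shows the lip's end at rows 207–277 and the pointer at rows 205–260. That works out to about 0.5 mm apart along the slope. The hand is clear, so I'm handing in.

```bash
python3 -c "
from h import *
print(telemetry.sense()['force']); print(ctrl.finish_job())"
```

```text
[ 0.50169741 -0.18840418 -0.50472   ]
the job is handed in; nothing more can be done
None
```

I raised the window until the lip stood level with the pointer, then took the hand away and handed the job in at about 14.4 s. The hand-in gives no verdict, so the result rests on my own checks.

I pushed only from beneath with closed fingers, at about 3–5 N. The first push stopped about 5.5 mm short by the wrist camera, so I went back under and pushed another 5 mm.

**Last checks**
- **Lip and pointer:** the final wrist picture shows them about 0.5 mm apart along the slope, against the 10 mm allowed. I scaled this by hand from the earlier measurement.
- **Hand:** it stands about 80 mm out from the lip, and the force reading is down to noise.
- **Mug and tray:** the detector found both where they were at the start, within a few pixels.
- **Can:** its detected outline came out shorter than before. I put this down to the arm blocking the side view and did not confirm it; the hand's path stayed well away from it.
- **Pointer:** it looks unmoved in the wrist pictures. The detector's last outline for it in the side view was plainly wrong, so I ignored it.

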